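# Seat the blue transducer puck in the three-point test nest

### The arm

A 6-joint arm with a two-finger parallel gripper is mounted at the origin on the work surface. World frame = base frame: x ahead of the robot, y to its left, z up, the work surface at z = 0. Lengths are in mm, angles in degrees, forces in N, time in s.
With the tool pointing down it reaches from about 325 to 850 mm from the base axis. Payload 4.4 kg.
Tool frame: the origin (TCP) lies midway between the tips of the shut fingers; the grasp point (between the pads) lies 19 mm behind it (ctrl.grasp_offset is the distance from the TCP to the grasp point, in mm); z points along the fingers, x is the direction in which the jaws open and shut, and the axes are right-handed (so a half turn about z gives the same grasp; the last joint's range is limited). The gripper opens to 94 mm and grips with 3 to 60 N. Pads are 16 mm wide; open, the fingers measure 119 mm over their backs; the gripper's body (75 mm by 177 mm) begins 78 mm behind the grasp point.
Start: joints at [60.762, 11.837, 88.321, -0, 79.842, -8.623], TCP at [202.46, 538.18, 205.447] pointing down, gripper open.
Joint ranges: [-156.59, 156.59], [-49.26, 127.26], [12.9, 141.05], [-63.56, 243.56], [4.71, 150.69], [-161.64, 161.64]. Speed limits (degrees/s): [159.86, 159.86, 180, 180, 180, 180].

### API

Orientations are given as [roll, pitch, yaw] about the fixed x, y, z axes, in that order (R = Rz(yaw) Ry(pitch) Rx(roll)).
In Python, from station import monitor, vision, ctrl gives the robot as it stands. The module is installed in compiled form; this text tells all that it offers.
- The arm moves only by the tool step_arm, never from a script. Its argument "commands" is a list of rows, each a list of 3 entries, a list of its own where there are three numbers: the shift along the tool's x, y, z in units of 40 mm (1.0 is 40 mm), then the turn, a rotation vector about the tool's x, y, z in units of 5 degrees (1.0 is 5 degrees), then the opening, from 0 (shut) to 1 (fully open). A call has 1 to 5 rows; each row is the pose to reach, as a shift and turn from the pose commanded when the call began, along the tool's axes at that moment; what a row does not reach only later rows make up. A row lasts 1/12 s, in which the tool goes at most 41.7 mm and 7.16 degrees, less where a joint would pass 70% of its speed; a pose out of reach is approached as far as the arm can. A call with a gripper value outside its range is refused whole. The fingers move at their own pace and stop on an object; the grip force is fixed at half the most. Time passes only in rows, so rows that repeat a pose let the fingers close. It gives the time, the measured TCP pose, the force and the opening at its end, in the units of the state.
- monitor.observe(): the state, without advancing time (a new reading comes with each control period).
- vision.get_image(name): name is "scene" or "top"; returns a dict with "color" (384x512x3 uint8, blue, green, red), "range_z" (384x512 float32, mm along the optical axis (not along the pixel's ray), 0 where there is no reading), "vfov" (degrees; the focal length in pixels is half the picture's height over the tangent of half this angle, whatever the lens; pixels are square), "cx", "cy" (the principal point, pixels), "position" and "rotation" of the camera in the world. Camera axes: x right, y down, z forward; pixel columns grow to the right and rows downward; lengths in mm; the calibration is good to about 2 mm. A picture is of the moment at which its call begins.
- ctrl.close_job(): hands the job in, once; it reports no verdict.
The state is a dict: "t": time; "joint_pos": joint angles; "dq": joint speeds; "effort": joint torques, N m; "eef_pos": TCP position; "tcp_rot": TCP orientation; "force": force on the tool from outside, world axes, zero at the start; "wrist_torque": the same for the moment, N m; "grip_width": finger opening in mm.
Only numpy, scipy, OpenCV 4.12 (cv2) and the standard library are available. Lean on these libraries where they do the work, as an engineer would, in place of code of your own. Each camera call takes 0.05 s, during which the arm holds its last target.

### The job

Slide the blue-topped puck across the test plate, without lifting it or pushing hard, until its rim rests against both fixed brass balls of the nest. Then swing the red arm round behind it until the arm's brass nose presses on the rim, so that the puck is held at three points, and leave it so. Leave the orange-topped puck where it is.

Things in the scene. Friction and masses are not known exactly. Their poses are not given: they have to be found in the camera images.
- plate: fixed aluminium test plate, 330 (x) by 340 (y) by 10 mm, its top 10 mm above the bench. Origin on its underside: the slab runs x -150 to +180, y -170 to +170 mm, z up. The nest is near its +x edge and opens to its -x side (the robot's side). Green board, 14 mm above the plate, at x 139 to 175; loose screw jar near x 130, y 130. Lies anywhere in 20 cm side to side, yaw up to 0.3 rad
- nest (a point): nest centre on the plate's top face (flat black disc, copper centre), at plate x +90, y 0 mm: here is the puck's centre when seated; axes as the plate's. Two fixed brass balls, 14 mm diameter, on short posts have their centres 42 mm from it at +55 and -55 degrees from the plate's +x, 12 mm above the plate (tops at 19 mm)
- puck_blue: the puck to seat: steel cylinder 70 mm diameter, 22 mm high, about 0.2 kg, blue top with black centre; origin at the centre of its underside, z up. Lies flat on the plate and slides on it. Starts about 165 mm from the nest towards the plate's -x, at plate y of about +110 or -30 mm; the orange puck has the other place
- puck_orange: a second puck of the same size and shape with an orange top, to be left alone; origin at the centre of its underside
- swing (a joint): red arm swinging level about a vertical pivot, rad: 0 = shut (points along plate +y, nose just touching the seated puck opposite the balls), grows anticlockwise from above; range -0.2 to 3.0; starts open at 2.2 to 2.9. Friction 0.05 N m keeps it where left. Bar 8 mm wide, 8 to 16 mm above the plate; nose: brass ball, 14 mm diameter, 70 mm from the pivot, centre 12 mm above the plate
- handle (a point): top of the arm's red handle: upright round pin, 11 mm diameter, on the nose (70 mm from the pivot), from 16 to 60 mm above the plate, so standing 38 mm above the pucks' tops. Can be pushed, or gripped from above. Axes turn with the arm: y points from pivot to nose
- pivot (a point): the arm's pivot axis at the plate's top face, at x -42, y -70 mm from the nest centre along the plate's axes (plate x +48, y -70); boss 22 mm across at the foot, 18 mm above, 26 mm high
Things that resemble listed ones, but are neither listed nor needed, are in the scene too. What is shaped like the puck_blue but purple or white is not meant.

How it is judged (in metres and radians):
On the way, in this order (a step that is already met when the one before it is completed fails the run):
1. the blue puck rests against both fixed balls (centre within 2.5 mm of the nest centre) while the arm is still open (horizontal distance between puck_blue and nest below 0.0025 m and value of joint swing above 0.3 rad), for 0.2 s.
2. the arm is swung shut and its nose presses on the seated puck (horizontal distance between puck_blue and nest below 0.0025 m and value of joint swing below 0.05 rad and contact force between puck_blue and swing above 0.3 N), for 0.1 s.
At the end, for the whole second after the job is handed in: The blue puck lies flat and at rest on the plate with its centre within 2.5 mm of the nest centre, the arm is shut behind it (below 0.05 rad, nose within about 3 mm of the rim or touching), and the orange puck is within 15 mm of where it started (horizontal distance between puck_blue and nest below 0.0025 m and value of joint swing below 0.05 rad and height (world z) of puck_blue below 0.012 m and angle between puck_blue's own z axis and vertical below 0.05 rad and linear speed of puck_blue below 0.01 m/s and velocity of joint swing below 0.05 rad/s and distance of puck_orange from where it was at the start of the episode below 0.015 m).
It fails at once if the blue puck is lifted more than 6 mm off the plate (height (world z) of puck_blue above 0.016 m).
It fails at once if the blue puck is tipped by more than about 15 degrees (angle between puck_blue's own z axis and vertical above 0.26 rad).
It fails at once if the blue puck is pressed against the balls with more than 50 N (contact force between puck_blue and plate above 50 N).
It fails at once if the orange puck is moved by more than 15 mm (distance of puck_orange from where it was at the start of the episode above 0.015 m).
It also fails if it takes over 67 s, if anything falls off the work surface, if the arm or the gripper's body presses on something with over 40 N, if the wrist force passes 120 N, or if a joint passes its speed limit or range.

## Working session

There is one attempt and no reset: what is moved stays moved. The work goes in short steps, Python scripts to look and compute and a tool call to move; the robot and the scene stay as the last step left them, time stands still between calls to the robot, and variables do not carry over. Pictures are saved under pics/ and viewed, and the job is handed in when it is done.

Besides the shell and the picture viewer there is one more tool, called by a JSON object that holds its "method" and its "body". step_arm: Moves the arm, as the interface text tells. Its arguments: {"type":"object","properties":{"commands":{"type":"array"}},"required":["commands"]}

```bash
mkdir -p pics; cat > h.py <<'E'
import numpy as np, cv2
from station import monitor, vision, ctrl
def cam(n):
    im=vision.get_image(n); im['f']=384/2/np.tan(np.radians(im['vfov'])/2); return im
def ray(im,u,v,z):
    d=np.array([(u-im['cx'])/im['f'],(v-im['cy'])/im['f'],1.]); R=np.array(im['rotation']); 
    w=R@d; p=np.array(im['position']); return p+w*(z-p[2])/w[2]
E
python3 - <<'E'
from h import *
print(monitor.observe())
for n in ('scene','top'):
    im=cam(n); cv2.imwrite(f'pics/{n}0.png',im['color']); print(n,im['f'],im['cx'],im['cy'],im['position'],im['rotation'])
E
```

```text
{'t': 0.0, 'joint_pos': array([ 6.07632712e+01,  1.18831473e+01,  8.84036677e+01, -3.25107460e-04,
        7.98404156e+01, -8.62395202e+00]), 'dq': array([ 0.04119708,  0.01305602, -0.00319015,  0.0248753 ,  0.06516725,
       -0.05758997]), 'effort': array([ 3.67819221e-04, -3.70893288e+01, -2.81415063e+01,  6.97603030e-02,
        3.62820877e-02, -1.72458067e-04]), 'eef_pos': array([202.05751589, 537.47961724, 204.31108863]), 'tcp_rot': array([-1.79981238e+02,  1.25840082e-01,  6.93873015e+01]), 'force': array([-0.30948478, -0.44175769, -0.1120927 ]), 'wrist_torque': array([ 0.00065902, -0.03209317, -0.01530801]), 'grip_width': 94.04704529516398}
scene 447.90337069117504 259.1072723772945 189.62158428336323 [1072.47949293   -3.92909725 1011.42524642] [-149.46424321   -0.54032727   98.6617906 ]
top 417.37200939620084 247.53025420992492 196.70426186498787 [358.69708944 -97.89466747 894.52689783] [-169.31234699    0.25737464  -90.91528596]
```

```bash
sed -i "s/R=np.array(im\['rotation'\]);/R=Rot.from_euler('xyz',im['rotation'],degrees=True).as_matrix();/; 1a from scipy.spatial.transform import Rotation as Rot" h.py; cat h.py
```

```text
import numpy as np, cv2
from scipy.spatial.transform import Rotation as Rot
from station import monitor, vision, ctrl
def cam(n):
    im=vision.get_image(n); im['f']=384/2/np.tan(np.radians(im['vfov'])/2); return im
def ray(im,u,v,z):
    d=np.array([(u-im['cx'])/im['f'],(v-im['cy'])/im['f'],1.]); R=Rot.from_euler('xyz',im['rotation'],degrees=True).as_matrix(); 
    w=R@d; p=np.array(im['position']); return p+w*(z-p[2])/w[2]
```

View pics/scene0.png

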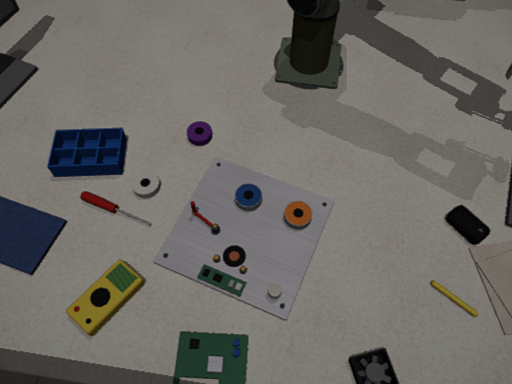

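View pics/top0.png

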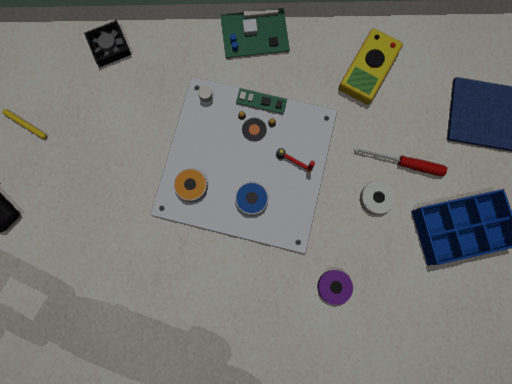

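```bash
cat > m.py <<'E'
from h import *
def blob(m,near=None,amin=8):
    n,l,s,c=cv2.connectedComponentsWithStats(m.astype(np.uint8))
    return sorted([(s[i,4],c[i].round(1)) for i in range(1,n) if s[i,4]>=amin],key=lambda t:-t[0])
def masks(im):
    b,g,r=[im['color'][...,i].astype(int) for i in range(3)]
    hsv=cv2.cvtColor(im['color'],cv2.COLOR_BGR2HSV); H,S,V=[hsv[...,i].astype(int) for i in range(3)]
    return dict(blue=(H>98)&(H<118)&(S>140)&(V>90),orange=(H>8)&(H<20)&(S>140)&(V>120),red=((H<6)|(H>174))&(S>150)&(V>70))
if __name__=='__main__':
  for n in ('top','scene'):
    im=cam(n); print(n)
    for k,m in masks(im).items():
        for a,c in blob(m,amin=15)[:5]:
            z={'blue':32,'orange':32,'red':40}[k]; print(k,a,c,ray(im,*c,z)[:2].round(1))
    if n=='top': crop=im['color'][70:260,140:350]
    else: crop=im['color'][150:325,145:345]
    cv2.imwrite(f'pics/{n}c.png',cv2.resize(crop,None,fx=3,fy=3,interpolation=cv2.INTER_CUBIC))
E
python3 m.py
```

```text
top
blue 2153 [462.4 229. ] [ 446.1 -539.8]
blue 565 [251.3 197.9] [ 518.8 -104.5]
blue 42 [505.8 200.5] [ 504.3 -637.1]
blue 26 [234.5  44. ] [873.1 -72.8]
blue 24 [232.7  36. ] [893.  -68.9]
orange 575 [189.6 184.1] [550.7  25.5]
orange 76 [253.6 129. ] [ 670.7 -112.2]
red 403 [424.  165.3] [ 581.2 -469.9]
red 83 [295.3 161. ] [ 595.2 -199. ]
red 16 [311.9 163.3] [ 589.6 -233.8]
scene
blue 22 [235.8 351.7] [896.6 -70.7]
blue 19 [235.4 341.9] [877.2 -75. ]
blue 18 [ 90.5 164. ] [ 491.8 -529.3]
orange 367 [297.8 212.9] [550.9  22.5]
red 273 [ 97.7 200.6] [ 598.  -470.7]
red 49 [203.3 218.8] [ 606.8 -202.3]
red 15 [ 76.1 308.5] [ 862.5 -428.2]
```

View pics/topc.png

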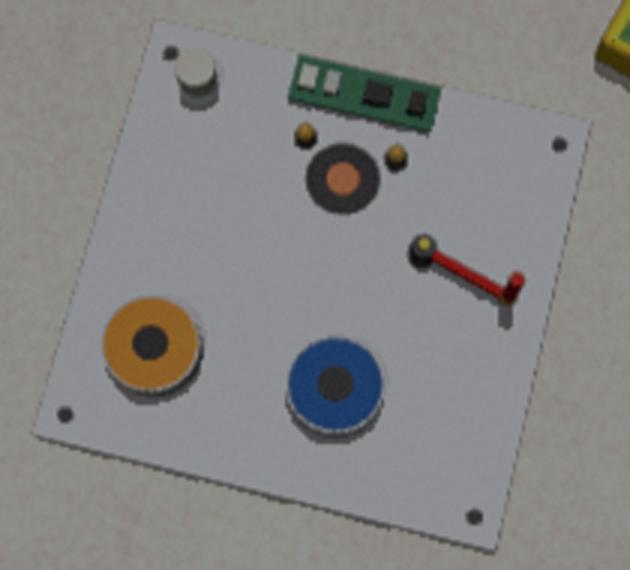

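View pics/scenec.png

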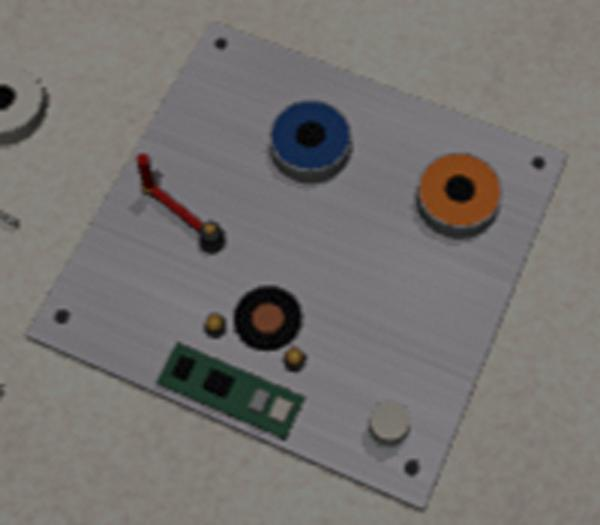

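```bash
cat > fit.py <<'E'
from h import *
from scipy.optimize import least_squares
P={'TL':(180,170,10),'TR':(180,-170,10),'BR':(-150,-170,10),'BL':(-150,170,10),'N':(90,0,10),'b+':(90+42*np.cos(.96),42*np.sin(.96),22),'b-':(90+42*np.cos(.96),-42*np.sin(.96),22),'piv':(48,-70,36)}
C={'top':(140,70,{'TL':(155,20),'TR':(591,122),'BR':(497,550),'BL':(33,435),'N':(343,179),'b+':(305,134),'b-':(397,156),'piv':(424,244)}),
'scene':(145,150,{'BR':(214,22),'BL':(567,154),'TL':(424,508),'TR':(27,336),'N':(268,318),'b+':(293,357),'b-':(214,322),'piv':(210,230)})}
for n in C:
    im=cam(n); ox,oy,d=C[n]
    W={k:ray(im,(u-1)/3+ox,(v-1)/3+oy,P[k][2])[:2] for k,(u,v) in d.items()}
    def res(q):
        c,s=np.cos(q[2]),np.sin(q[2]); 
        return np.concatenate([np.array([q[0]+c*P[k][0]-s*P[k][1],q[1]+s*P[k][0]+c*P[k][1]])-W[k] for k in W])
    r=least_squares(res,[600,-100,-.2],loss='soft_l1'); c,s=np.cos(r.x[2]),np.sin(r.x[2])
    print(n,r.x,np.degrees(r.x[2])); print(dict(zip(W,res(r.x).reshape(-1,2).round(1).tolist())))
    print('nest',W['N'],'fit',r.x[0]+c*90,r.x[1]+s*90)
    h={'top':(517,275),'scene':(143,158)}[n]; h=ray(im,(h[0]-1)/3+ox,(h[1]-1)/3+oy,70)
    print('handle',h[:2],'piv',W['piv'])
    B={'top':(336,385),'scene':(311,133)}[n];B=ray(im,(B[0]-1)/3+ox,(B[1]-1)/3+oy,32);print('blue',B)
E
python3 fit.py
```

```text
top [ 5.90260653e+02 -9.02629235e+01 -2.60111008e-01] -14.903262939149368
{'TL': [0.6, 0.5], 'TR': [1.1, -1.3], 'BR': [-1.6, 0.2], 'BL': [-1.0, 1.1], 'N': [-0.7, 0.0], 'b+': [0.5, -0.5], 'b-': [1.1, 0.3], 'piv': [-0.3, -0.5]}
nest [ 677.91472098 -113.41340106] fit 677.2331823632206 -113.4098279146005
handle [ 585.61549992 -229.4569946 ] piv [ 618.93257277 -169.71953815]
blue [ 518.60622894 -105.26924481   32.        ]
scene [ 5.91379471e+02 -9.19125252e+01 -2.61137008e-01] -14.962048404629249
{'BR': [-1.3, -3.0], 'BL': [-0.3, 0.8], 'TL': [1.9, 0.3], 'TR': [-0.2, -2.5], 'N': [1.0, 0.0], 'b+': [-0.3, 0.9], 'b-': [0.8, 0.5], 'piv': [-0.8, -0.1]}
nest [ 677.33272452 -115.19368903] fit 678.3282053499868 -115.14865124027801
handle [ 582.0614584  -231.52619066] piv [ 620.48271247 -171.79699102]
blue [ 516.83055198 -106.73777044   32.        ]
```

```bash
cat > go.py <<'E'
import sys
from h import *
# go.py x y z yaw : shift/turn from measured pose
x,y,z,yaw=map(float,sys.argv[1:5]); s=monitor.observe()
R0=Rot.from_euler('xyz',s['tcp_rot'],degrees=True); R1=Rot.from_euler('xyz',[180,0,yaw],degrees=True)
d=R0.inv().apply(np.array([x,y,z])-s['eef_pos'])
print('t',s['t'],'pos',s['eef_pos'].round(1),s['tcp_rot'].round(1),'F',s['force'].round(1),'w',s['grip_width'])
print('shift',(d/40).round(3),'turn',(np.degrees((R0.inv()*R1).as_rotvec())/5).round(3),'|d|',np.linalg.norm(d))
E
python3 go.py 456 -90 120 87.1
```

```text
t 0.3 pos [202.3 537.9 205. ] [-180.     0.    69.4] F [ 0.5 -0.   0.6] w 93.89423291093905
shift [-12.459  11.463   2.134] turn [-3.000e-03  8.000e-03 -3.543e+00] |d| 682.5636550054159
```

{"method": "step_arm", "body": {"commands": [[[-12.46,11.46,2.13],[0,0,-3.54],0.47],[[-12.46,11.46,2.13],[0,0,-3.54],0.47],[[-12.46,11.46,2.13],[0,0,-3.54],0.47],[[-12.46,11.46,2.13],[0,0,-3.54],0.47],[[-12.46,11.46,2.13],[0,0,-3.54],0.47]]}}

```text
t: 0.72
eef_pos: [279.4, 346.7, 179.4]
tcp_rot: [180.0, -0.0, 87.2]
force: [0.2, 0.2, -0.3]
grip_width: 64.2
```

```bash
python3 go.py 456 -90 120 87.1
```

```text
t 0.7167 pos [279.4 346.7 179.4] [180.   -0.   87.2] F [ 0.2  0.2 -0.3] w 64.17631698220553
shift [-10.685   4.95    1.487] turn [ 0.004 -0.001  0.012] |d| 474.78915463721046
```

{"method": "step_arm", "body": {"commands": [[[-10.69,4.95,1.49],[0,0,0],0.47],[[-10.69,4.95,1.49],[0,0,0],0.47],[[-10.69,4.95,1.49],[0,0,0],0.47],[[-10.69,4.95,1.49],[0,0,0],0.47],[[-10.69,4.95,1.49],[0,0,0],0.47]]}}

```text
t: 1.13
eef_pos: [356.8, 154.8, 153.7]
tcp_rot: [179.9, -0.0, 87.1]
force: [1.0, 1.2, -0.6]
grip_width: 44.2
```

```bash
python3 go.py 456 -90 120 87.1
```

```text
t 1.1333 pos [356.8 154.8 153.7] [179.9  -0.   87.1] F [ 1.   1.2 -0.6] w 44.15526319787448
shift [-5.988  2.784  0.844] turn [ 0.015 -0.004  0.002] |d| 266.2792954622775
```

{"method": "step_arm", "body": {"commands": [[[-6.0,2.79,0.84],[0,0,0],0.47],[[-6.0,2.79,0.84],[0,0,0],0.47],[[-6.0,2.79,0.84],[0,0,0],0.47],[[-6.0,2.79,0.84],[0,0,0],0.47],[[-6.0,2.79,0.84],[0,0,0],0.47]]}}

```text
t: 1.55
eef_pos: [434.4, -37.2, 127.4]
tcp_rot: [179.9, 0.0, 87.0]
force: [0.9, 0.9, 1.0]
grip_width: 44.4
```

```bash
python3 go.py 457 -103 120 87.1
```

```text
t 1.55 pos [434.4 -37.2 127.4] [179.9   0.   87. ] F [0.9 0.9 1. ] w 44.41902739707062
shift [-1.613  0.649  0.186] turn [ 0.012  0.    -0.01 ] |d| 69.96523718200044
```

{"method": "step_arm", "body": {"commands": [[[-1.61,0.65,0.19],[0,0,0],0.47],[[-1.61,0.65,0.19],[0,0,0],0.47],[[-1.61,0.65,0.19],[0,0,0],0.47],[[-1.61,0.65,0.19],[0,0,0],0.47]]}}

```text
t: 1.88
eef_pos: [456.6, -101.8, 119.5]
tcp_rot: [-180.0, -0.0, 86.9]
force: [-0.8, 0.4, -0.9]
grip_width: 44.0
```

```bash
python3 go.py 457 -103 16 87.1; python3 - <<'E'
from h import *
for n in ('top','scene'):
    im=cam(n); cv2.imwrite(f'pics/{n}1.png',im['color'])
E
```

```text
t 1.8833 pos [ 456.6 -101.8  119.5] [-180.    -0.    86.9] F [-0.8  0.4 -0.9] w 44.033132513096156
shift [-0.03   0.012  2.588] turn [-0.008 -0.007 -0.04 ] |d| 103.51531635293283
```

View pics/scene1.png

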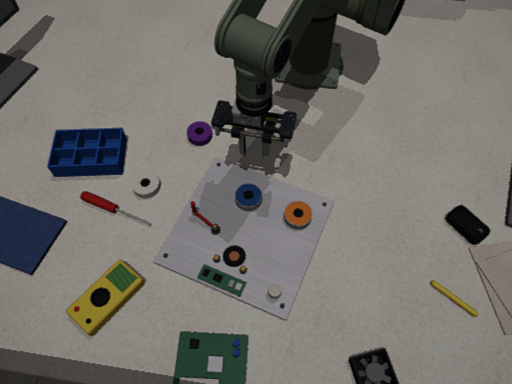

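The gripper hangs behind the blue puck (fingers near pixel 258,160), with the jaws across the push line. I'll go down now.

{"method": "step_arm", "body": {"commands": [[[-0.03,0.01,1.0],[0,0,0],0.47],[[-0.03,0.01,2.0],[0,0,0],0.47],[[-0.03,0.01,2.4],[0,0,0],0.47],[[-0.03,0.01,2.56],[0,0,0],0.47],[[-0.03,0.01,2.56],[0,0,0],0.47]]}}

```text
t: 2.4
eef_pos: [455.2, -99.9, 16.0]
tcp_rot: [-179.8, -0.1, 87.2]
force: [0.6, 0.2, 0.6]
grip_width: 44.2
```

```bash
python3 go.py 482 -104.2 17 87.1
```

```text
t 2.4 pos [455.2 -99.9  16. ] [-1.798e+02 -1.000e-01  8.720e+01] F [0.6 0.2 0.6] w 44.204176957582305
shift [-0.075  0.674 -0.027] turn [-0.041 -0.017  0.021] |d| 27.151696459124892
```

{"method": "step_arm", "body": {"commands": [[[-0.07,0.2,-0.02],[0,0,0],0.47],[[-0.07,0.35,-0.02],[0,0,0],0.47],[[-0.07,0.5,-0.02],[0,0,0],0.47],[[-0.07,0.6,-0.02],[0,0,0],0.47],[[-0.07,0.65,-0.02],[0,0,0],0.47]]}}

```text
t: 2.82
eef_pos: [483.5, -106.0, 19.1]
tcp_rot: [-180.0, -0.0, 87.1]
force: [-3.5, 1.8, 2.4]
grip_width: 44.0
```

```bash
python3 go.py 640 -112 17 87.1;python3 - <<'E'
from h import *
for n in ('top','scene'):
    im=cam(n); cv2.imwrite(f'pics/{n}2.png',cv2.resize(im['color'][70:260,140:350] if n=='top' else im['color'][130:325,145:345],None,fx=3,fy=3))
E
python3 go.py 640 -112 17 87.1
```

```text
t 2.8167 pos [ 483.5 -106.    19.1] [-180.    -0.    87.1] F [-3.5  1.8  2.4] w 44.03016373151054
shift [0.046 3.915 0.052] turn [-0.001 -0.001  0.002] |d| 156.6269029223019
t 2.9167 pos [ 483.3 -105.9   18.5] [180.   -0.   87.1] F [-0.5  1.   0.3] w 43.969339442650984
shift [0.046 3.919 0.041] turn [ 0.007 -0.001 -0.001] |d| 156.79295267193672
```

View pics/scene2.png

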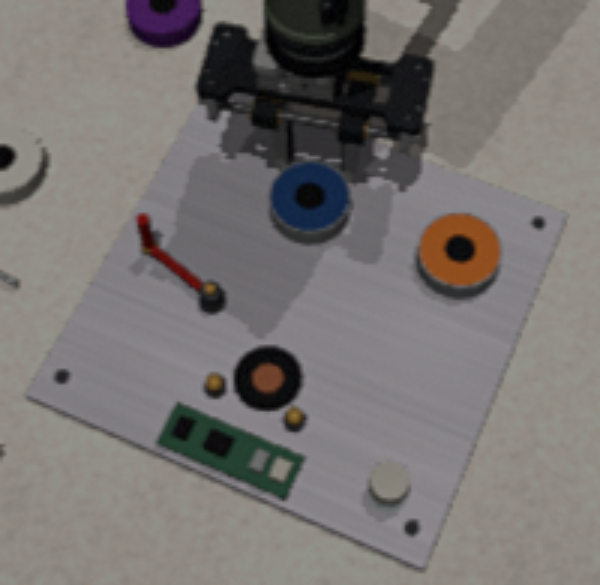

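View pics/top2.png

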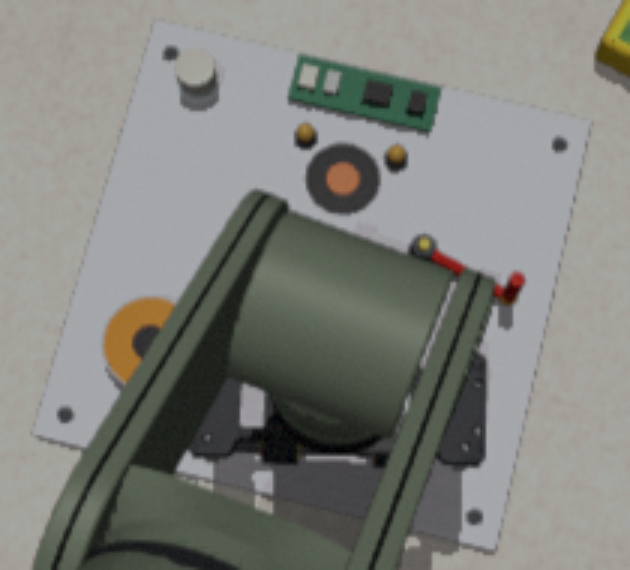

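The fingers have just reached the blue puck's rim (puck at scene-crop 311,195) and nothing else is near. I'll push now.

{"method": "step_arm", "body": {"commands": [[[0.01,0.3,0.02],[0,0,0],0.47],[[0.02,0.6,0.04],[0,0,0],0.47],[[0.02,0.9,0.04],[0,0,0],0.47],[[0.02,1.2,0.04],[0,0,0],0.47],[[0.02,1.5,0.04],[0,0,0],0.47]]}}

```text
t: 3.33
eef_pos: [541.8, -108.2, 16.3]
tcp_rot: [-179.8, -0.0, 87.1]
force: [-3.8, 0.0, 3.1]
grip_width: 44.3
```

```bash
cat > tr.py <<'E'
import sys
from m import *
im=cam('scene'); m=masks(im)['blue']
m=np.zeros_like(m); 
b,g,r=[im['color'][...,i].astype(int) for i in range(3)]
m=(b>r+30)&(b>g+15)
for a,c in blob(m,amin=100)[:6]:
    p=ray(im,*c,32)[:2]
    if abs(p[0]-600)<150 and abs(p[1]+110)<80:
        print('blue',a,c,p.round(1),'rel view-nest(677.8,-114.9)')
        q=p-[678.0,-115.2]; e=np.radians(-14.93); print('plate rel nest',q@[np.cos(e),np.sin(e)],q@[-np.sin(e),np.cos(e)])
cv2.imwrite(f'pics/s{sys.argv[1]}.png',cv2.resize(im['color'][150:325,145:345],None,fx=3,fy=3,interpolation=cv2.INTER_CUBIC))
E
python3 tr.py 3; python3 go.py 634 -112 17 87.1
```

```text
blue 409 [242.4 214.4] [ 576.2 -111.7] rel view-nest(677.8,-114.9)
plate rel nest -99.24886380444603 -22.866203136019593
t 3.3833 pos [ 545.2 -108.9   17. ] [179.9   0.   87.1] F [ 0.3 -0.9 -0.1] w 44.268898347866894
shift [0.036 2.221 0.005] turn [ 0.029  0.009 -0.005] |d| 88.87096316813276
```

View pics/s3.png

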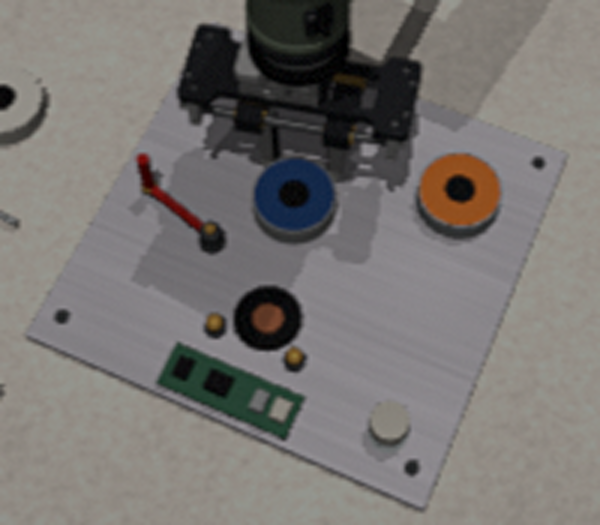

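The blue puck moves ahead centred between the fingers (crop 295,195). The push continues.

{"method": "step_arm", "body": {"commands": [[[0.02,0.3,0],[0,0,0],0.47],[[0.03,0.6,0],[0,0,0],0.47],[[0.03,0.9,0],[0,0,0],0.47],[[0.03,1.2,0],[0,0,0],0.47],[[0.03,1.5,0],[0,0,0],0.47]]}}

```text
t: 3.8
eef_pos: [601.7, -110.1, 16.3]
tcp_rot: [-179.8, -0.0, 87.1]
force: [-4.0, 0.6, 2.8]
grip_width: 43.7
```

```bash
python3 tr.py 4; python3 go.py 634 -112 17 87.1
```

```text
blue 442 [237.5 236.3] [ 636.1 -113.3] rel view-nest(677.8,-114.9)
plate rel nest -41.01609028172113 -8.996125281049453
t 3.85 pos [ 605.  -110.6   16.9] [179.8   0.   87.1] F [1.1 0.1 0.3] w 44.464513856253674
shift [ 0.003  0.727 -0.001] turn [ 0.03   0.007 -0.005] |d| 29.061572125723313
```

View pics/s4.png

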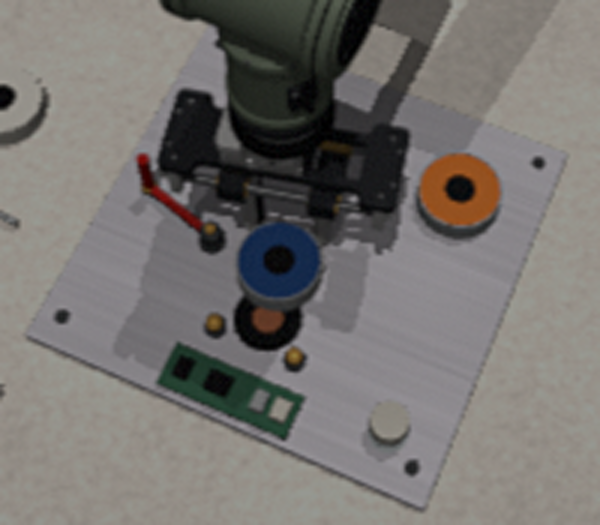

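{"method": "step_arm", "body": {"commands": [[[0.01,0.2,0],[0,0,0],0.47],[[0.01,0.35,0],[0,0,0],0.47],[[0.01,0.5,0],[0,0,0],0.47],[[0.01,0.6,0],[0,0,0],0.47],[[0.01,0.68,0],[0,0,0],0.47]]}}

```text
t: 4.27
eef_pos: [630.1, -111.1, 16.4]
tcp_rot: [-180.0, -0.0, 87.1]
force: [-3.9, 0.8, 2.1]
grip_width: 44.5
```

```bash
python3 tr.py 5; python3 go.py 634 -112 17 87.1
```

```text
blue 465 [234.9 247.5] [ 665.4 -114.3] rel view-nest(677.8,-114.9)
plate rel nest -12.356040678776672 -2.3938897387562674
t 4.3167 pos [ 630.8 -111.2   16.5] [179.9   0.   87.1] F [-1.   0.5  0.1] w 43.9838677074779
shift [-0.016  0.081 -0.013] turn [ 0.012  0.001 -0.003] |d| 3.342473511601909
```

View pics/s5.png

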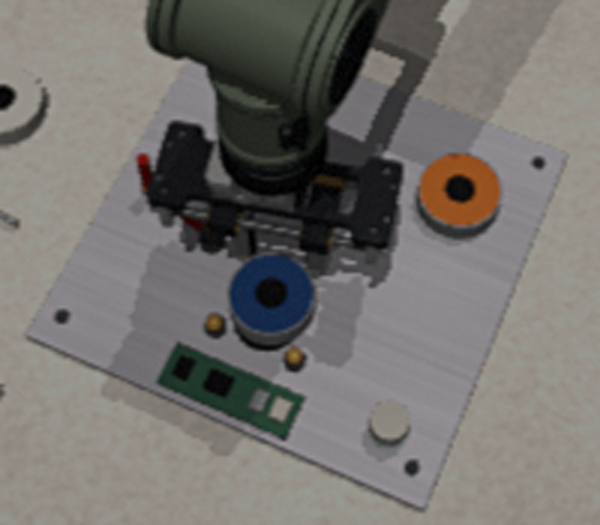

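{"method": "step_arm", "body": {"commands": [[[0,0.05,0],[0,0,0],0.47],[[0,0.1,0],[0,0,0],0.47],[[0,0.14,0],[0,0,0],0.47],[[0,0.18,0],[0,0,0],0.47],[[0,0.18,0],[0,0,0],0.47]]}}

```text
t: 4.73
eef_pos: [637.6, -111.5, 16.4]
tcp_rot: [179.9, -0.0, 87.1]
force: [-1.2, 0.1, 0.6]
grip_width: 44.3
```

```bash
python3 tr.py 6; python3 go.py 642.6 -112.4 17 87.1
```

```text
blue 472 [234.1 250.5] [ 673.2 -114.8] rel view-nest(677.8,-114.9)
plate rel nest -4.714442780364049 -0.8786312075157138
t 4.7833 pos [ 637.6 -111.4   16.5] [179.9   0.   87.1] F [-1.4 -0.8 -0.2] w 44.09053920730301
shift [-0.018  0.126 -0.013] turn [ 0.012  0.    -0.003] |d| 5.118920012558139
```

{"method": "step_arm", "body": {"commands": [[[-0.01,0.02,0],[0,0,0],0.47],[[-0.01,0.05,0],[0,0,0],0.47],[[-0.01,0.08,0],[0,0,0],0.47],[[-0.01,0.08,0],[0,0,0],0.47]]}}

```text
t: 5.12
eef_pos: [640.7, -112.1, 16.5]
tcp_rot: [180.0, 0.0, 87.1]
force: [-0.8, 1.1, -0.3]
grip_width: 44.3
```

{"method": "step_arm", "body": {"commands": [[[0,-0.3,0],[0,0,0],0.47],[[0,-0.5,0],[0,0,0],0.3],[[0,-0.5,0],[0,0,0],0],[[0,-0.5,0],[0,0,0],0],[[0,-0.5,0],[0,0,0],0]]}}

```text
t: 5.53
eef_pos: [621.0, -111.2, 16.9]
tcp_rot: [179.9, 0.0, 87.1]
force: [0.0, 0.1, 0.7]
grip_width: 20.9
```

{"method": "step_arm", "body": {"commands": [[[0,0,0],[0,0,0],0],[[0,0,0],[0,0,0],0],[[0,0,0],[0,0,0],0],[[0,0,0],[0,0,0],0],[[0,0,0],[0,0,0],0]]}}

```text
t: 5.95
eef_pos: [620.4, -111.0, 16.5]
tcp_rot: [180.0, 0.0, 87.1]
force: [0.0, 0.6, 0.2]
grip_width: 0.4
```

```bash
python3 tr.py 7; python3 go.py 634.8 -112 17 87.1
```

```text
blue 472 [233.8 251.9] [ 676.8 -114.9] rel view-nest(677.8,-114.9)
plate rel nest -1.2369551680929627 -0.018067070940205765
t 6.0 pos [ 620.4 -111.    16.5] [-180.     0.    87.1] F [ 0.7  0.6 -0.4] w 0.6530286266456358
shift [-0.007  0.362 -0.013] turn [-0.     0.    -0.002] |d| 14.48650841738271
```

View pics/s7.png

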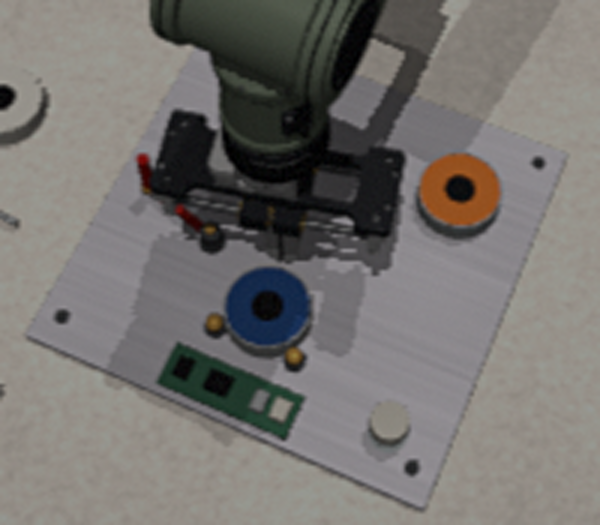

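{"method": "step_arm", "body": {"commands": [[[0,0.1,0],[0,0,0],0],[[0,0.2,0],[0,0,0],0],[[0,0.26,0],[0,0,0],0],[[0,0.3,0],[0,0,0],0],[[0,0.3,0],[0,0,0],0]]}}

```text
t: 6.42
eef_pos: [631.8, -111.6, 16.5]
tcp_rot: [-179.9, 0.0, 87.1]
force: [-2.4, 0.4, 3.2]
grip_width: 0.4
```

{"method": "step_arm", "body": {"commands": [[[0,0.02,0],[0,0,0],0],[[0,0.04,0],[0,0,0],0],[[0,0.05,0],[0,0,0],0]]}}

```text
t: 6.67
eef_pos: [632.7, -111.6, 16.4]
tcp_rot: [-179.8, -0.0, 87.1]
force: [-6.4, 0.1, 6.0]
grip_width: 0.2
```

{"method": "step_arm", "body": {"commands": [[[0,0.01,0],[0,0,0],0],[[0,0.02,0],[0,0,0],0]]}}

```text
t: 6.83
eef_pos: [632.8, -111.6, 16.4]
tcp_rot: [-179.7, -0.0, 87.1]
force: [-8.4, -0.6, 7.0]
grip_width: 0.6
```

```bash
python3 tr.py 8; python3 go.py 634.8 -112 17 87.1
```

```text
blue 475 [233.6 252.3] [ 677.9 -115.2] rel view-nest(677.8,-114.9)
plate rel nest -0.13745494188530213 -0.017672937785212887
t 6.8833 pos [ 632.8 -111.6   16.4] [-179.7   -0.    87.1] F [-7.7  0.5  6.4] w 0.6340916271202629
shift [-0.007  0.051 -0.014] turn [-0.06  -0.003 -0.   ] |d| 2.1478149083741775
```

The puck is seated: the force built up to about 8 N without further motion, and the view puts it 0.1 mm from the nest. I'll back off, rise, and go to the handle.

{"method": "step_arm", "body": {"commands": [[[0,-0.1,0],[0,0,0],0],[[0,-0.3,0],[0,0,0],0],[[0,-0.6,0],[0,0,0],0],[[0,-0.6,-0.8],[0,0,0],0.2],[[0,-0.6,-1.7],[0,0,0],0.35]]}}

```text
t: 7.3
eef_pos: [607.3, -109.3, 81.1]
tcp_rot: [-179.6, -0.1, 87.1]
force: [1.6, 0.2, -0.6]
grip_width: 10.0
```

```bash
python3 tr.py 9; python3 go.py 584 -230.5 100 125
```

```text
blue 475 [233.6 252.4] [ 678.1 -115.1] rel view-nest(677.8,-114.9)
plate rel nest 0.08995713869970422 0.08957395270913122
t 7.35 pos [ 615.1 -111.6   92.3] [1.794e+02 1.000e-01 8.710e+01] F [ 2.1 -0.4  4.5] w 14.69322470281292
shift [-3.009 -0.622 -0.192] turn [ 0.109  0.068 -7.582] |d| 123.1407035362276
```

{"method": "step_arm", "body": {"commands": [[[0,0,-0.3],[0,0,-1.0],0.35],[[-1.0,-0.2,-0.3],[0,0,-2.4],0.35],[[-2.0,-0.4,-0.3],[0,0,-3.8],0.35],[[-3.0,-0.62,-0.3],[0,0,-5.2],0.35],[[-3.0,-0.62,-0.3],[0,0,-6.6],0.35]]}}

```text
t: 7.77
eef_pos: [579.5, -235.8, 97.2]
tcp_rot: [180.0, 0.3, 119.8]
force: [-0.5, -0.7, 0.3]
grip_width: 32.8
```

```bash
python3 go.py 584 -230.5 95 125
```

```text
t 7.7667 pos [ 579.5 -235.8   97.2] [180.    0.3 119.8] F [-0.5 -0.7  0.3] w 32.75107420393975
shift [0.058 0.163 0.055] turn [-0.002  0.061 -1.036] |d| 7.271518901090897
```

{"method": "step_arm", "body": {"commands": [[[0.06,0.16,0.05],[0,0,-1.0],0.35],[[0.06,0.16,0.05],[0,0,-1.0],0.35],[[0.06,0.16,0.05],[0,0,-1.0],0.35]]}}

```text
t: 8.02
eef_pos: [584.7, -223.8, 94.4]
tcp_rot: [180.0, 0.0, 124.6]
force: [0.9, 0.5, -0.1]
grip_width: 33.1
```

```bash
python3 go.py 584 -230.5 44 125; python3 tr.py 10;python3 go.py 584 -230.5 44 125
```

```text
t 8.0167 pos [ 584.7 -223.8   94.4] [180.    0.  124.6] F [ 0.9  0.5 -0.1] w 33.11604926102711
shift [-0.126 -0.111  1.259] turn [ 0.007  0.007 -0.072] |d| 50.817510985172305
blue 484 [233.6 252.4] [ 678.1 -115.1] rel view-nest(677.8,-114.9)
plate rel nest 0.08995713869970422 0.08957395270913122
t 8.0667 pos [ 584.7 -223.6   94.4] [180.    0.  124.7] F [0.  0.6 0.1] w 32.776364441291086
shift [-0.13  -0.113  1.261] turn [ 0.004  0.006 -0.065] |d| 50.91182115155097
```

View pics/s10.png

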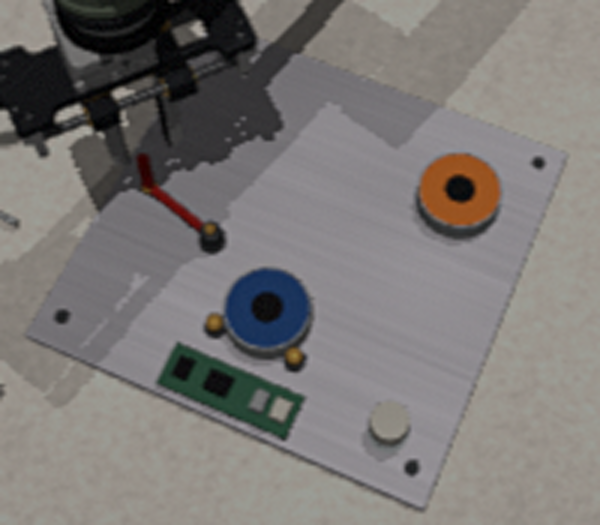

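The puck sits between the balls (crop 267,308). The fingers straddle the handle (143,158) from above, 7 mm too far in +y, so I'll correct that and go down.

{"method": "step_arm", "body": {"commands": [[[-0.13,-0.11,0],[0,0,0],0.35],[[-0.13,-0.11,0.3],[0,0,0],0.35],[[-0.13,-0.11,0.8],[0,0,0],0.35],[[-0.13,-0.11,1.2],[0,0,0],0.35],[[-0.13,-0.11,1.25],[0,0,0],0.35]]}}

```text
t: 8.48
eef_pos: [581.1, -229.0, 40.1]
tcp_rot: [-179.8, -0.4, 124.7]
force: [-0.6, 0.1, -0.2]
grip_width: 32.9
```

{"method": "step_arm", "body": {"commands": [[[0,0,0],[0,0,0],0.18],[[0,0,0],[0,0,0],0.18],[[0,0,0],[0,0,0],0.18],[[0,0,0],[0,0,0],0.18]]}}

```text
t: 8.82
eef_pos: [585.0, -231.2, 45.9]
tcp_rot: [179.9, 0.1, 124.8]
force: [0.1, -0.1, -0.0]
grip_width: 17.0
```

```bash
python3 go.py 584 -230.5 44 125; python3 tr.py 11;python3 go.py 584 -230.5 44 125
```

```text
t 8.8167 pos [ 585.  -231.2   45.9] [1.799e+02 1.000e-01 1.248e+02] F [ 0.1 -0.1 -0. ] w 16.989563467062865
shift [ 0.028 -0.011  0.047] turn [ 0.013  0.027 -0.047] |d| 2.2226177771434954
blue 486 [233.7 252.4] [ 678.1 -114.9] rel view-nest(677.8,-114.9)
plate rel nest -0.0046318609169037645 0.3038715133924164
t 8.8667 pos [ 584.9 -231.1   45.8] [1.799e+02 1.000e-01 1.248e+02] F [ 1.2 -0.5  0.1] w 16.96985905896716
shift [ 0.025 -0.01   0.046] turn [ 0.012  0.025 -0.046] |d| 2.1253055444349394
```

View pics/s11.png

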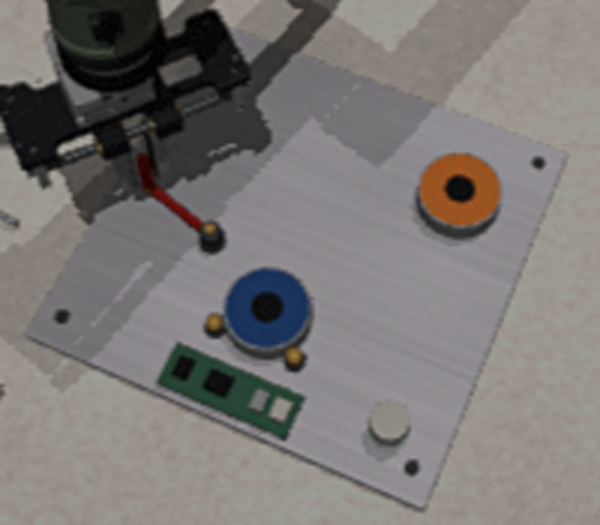

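```bash
cat > arc.py <<'E'
import sys
from h import *
s=monitor.observe(); R0=Rot.from_euler('xyz',s['tcp_rot'],degrees=True)
pv=np.array([619.6,-170.7])
d=s['eef_pos'][:2]-pv; th0=(np.degrees(np.arctan2(d[1],d[0]))+14.93-90)%360
print('t',round(s['t'],2),'th now',th0,'r',np.hypot(*d),'yaw',s['tcp_rot'][2],'z',s['eef_pos'][2],'F',s['force'].round(1),'w',s['grip_width'].round(1))
rows=[]
for th in map(float,sys.argv[1:]):
    a=np.radians(th+90-14.93); yaw=-18+(125+18)*th/164
    p=np.array([*(pv+70*np.array([np.cos(a),np.sin(a)])),44.])
    d=R0.inv().apply(p-s['eef_pos'])/40
    rows.append([d.round(2).tolist(),[0,0,round(-(yaw-s['tcp_rot'][2])/5,1)],0.18])
print(rows)
E
python3 arc.py 158 152 145 138 131
```

```text
Traceback (most recent call last):
  File "arc.py", line 6, in <module>
    print('t',round(s['t'],2),'th now',th0,'r',np.hypot(*d),'yaw',s['tcp_rot'][2],'z',s['eef_pos'][2],'F',s['force'].round(1),'w',s['grip_width'].round(1))
                                                                                                                                  ^^^^^^^^^^^^^^^^^^^^^
AttributeError: 'float' object has no attribute 'round'
```

```bash
sed -i "s/s\['grip_width'\].round(1)/s['grip_width']/" arc.py; python3 arc.py 158 152 145 138 131
```

```text
t 8.87 th now 165.0540201320512 r 69.66872435358313 yaw 124.76816903002774 z 45.82791176530632 F [ 1.2 -0.5  0.1] w 16.96985905896716
[[[0.2, -0.09, 0.05], [0, 0, np.float64(1.0)], 0.18], [[0.37, -0.14, 0.04], [0, 0, np.float64(2.0)], 0.18], [[0.58, -0.17, 0.04], [0, 0, np.float64(3.3)], 0.18], [[0.8, -0.18, 0.04], [0, 0, np.float64(4.5)], 0.18], [[1.01, -0.16, 0.04], [0, 0, np.float64(5.7)], 0.18]]
```

{"method": "step_arm", "body": {"commands": [[[0.2,-0.09,0.04],[0,0,1.0],0.18],[[0.37,-0.14,0.04],[0,0,2.0],0.18],[[0.58,-0.17,0.04],[0,0,3.3],0.18],[[0.8,-0.18,0.04],[0,0,4.5],0.18],[[1.01,-0.16,0.04],[0,0,5.7],0.18]]}}

```text
t: 9.28
eef_pos: [555.9, -202.1, 44.1]
tcp_rot: [179.9, 0.1, 96.0]
force: [-1.4, -1.9, -0.3]
grip_width: 17.1
```

```bash
python3 tr.py 12; python3 arc.py 125 119 113 107 101
```

```text
blue 484 [233.6 252.4] [ 678.1 -115.1] rel view-nest(677.8,-114.9)
plate rel nest 0.08995713869970422 0.08957395270913122
t 9.33 th now 129.46341911622505 r 71.07100973601844 yaw 95.80799130538412 z 43.72570609151939 F [-1.3  0.9  0. ] w 16.825995680774344
[[[0.14, -0.01, -0.01], [0, 0, np.float64(1.0)], 0.18], [[0.32, -0.05, -0.01], [0, 0, np.float64(2.0)], 0.18], [[0.5, -0.07, -0.01], [0, 0, np.float64(3.1)], 0.18], [[0.68, -0.06, -0.01], [0, 0, np.float64(4.1)], 0.18], [[0.87, -0.04, -0.01], [0, 0, np.float64(5.1)], 0.18]]
```

View pics/s12.png

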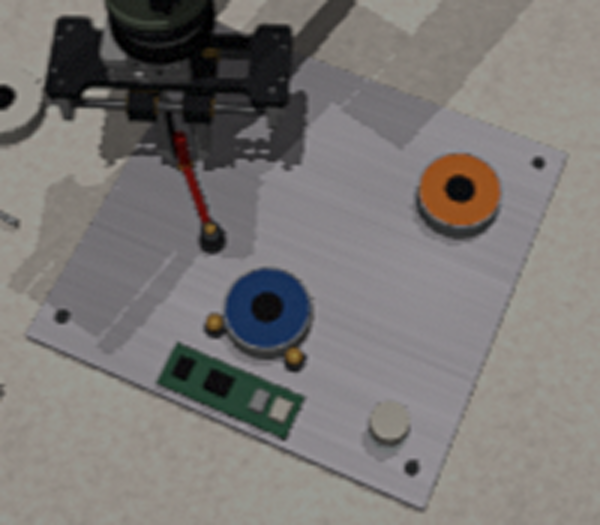

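The arm follows with its handle between the fingers (crop 180,140), and the puck has not moved.

{"method": "step_arm", "body": {"commands": [[[0.14,-0.01,0],[0,0,1.0],0.18],[[0.32,-0.05,0],[0,0,2.0],0.18],[[0.5,-0.07,0],[0,0,3.1],0.18],[[0.68,-0.06,0],[0,0,4.1],0.18],[[0.87,-0.04,0],[0,0,5.1],0.18]]}}

```text
t: 9.75
eef_pos: [550.2, -167.3, 43.6]
tcp_rot: [180.0, 0.1, 70.6]
force: [-1.7, -1.0, 0.7]
grip_width: 17.0
```

```bash
python3 arc.py 95 88 81 74 67
```

```text
t 9.75 th now 102.11140495195664 r 69.53258568270178 yaw 70.64312480344607 z 43.603193177872754 F [-1.7 -1.   0.7] w 16.95033197592872
[[[0.21, -0.06, -0.01], [0, 0, np.float64(1.2)], 0.18], [[0.42, -0.08, -0.01], [0, 0, np.float64(2.4)], 0.18], [[0.63, -0.08, -0.01], [0, 0, np.float64(3.6)], 0.18], [[0.85, -0.05, -0.01], [0, 0, np.float64(4.8)], 0.18], [[1.05, 0.01, -0.01], [0, 0, np.float64(6.0)], 0.18]]
```

{"method": "step_arm", "body": {"commands": [[[0.21,-0.06,0],[0,0,1.2],0.18],[[0.42,-0.08,0],[0,0,2.4],0.18],[[0.63,-0.08,0],[0,0,3.6],0.18],[[0.85,-0.05,0],[0,0,4.8],0.18],[[1.05,0.01,0],[0,0,6.0],0.18]]}}

```text
t: 10.17
eef_pos: [564.7, -127.2, 43.6]
tcp_rot: [180.0, 0.0, 40.6]
force: [-0.4, -1.5, 1.0]
grip_width: 17.0
```

```bash
python3 tr.py 13;python3 arc.py 61 54 47 41 35
```

```text
blue 478 [233.6 252.4] [ 678.1 -115.1] rel view-nest(677.8,-114.9)
plate rel nest 0.08995713869970422 0.08957395270913122
t 10.22 th now 65.18162276936303 r 69.98508315234747 yaw 40.457719953729715 z 43.70756744979119 F [-0.3  0.2 -0.2] w 16.646366333397502
[[[0.13, -0.02, -0.01], [0, 0, np.float64(1.1)], 0.18], [[0.34, -0.03, -0.01], [0, 0, np.float64(2.3)], 0.18], [[0.55, -0.01, -0.01], [0, 0, np.float64(3.5)], 0.18], [[0.73, 0.03, -0.01], [0, 0, np.float64(4.5)], 0.18], [[0.91, 0.08, -0.01], [0, 0, np.float64(5.6)], 0.18]]
```

View pics/s13.png

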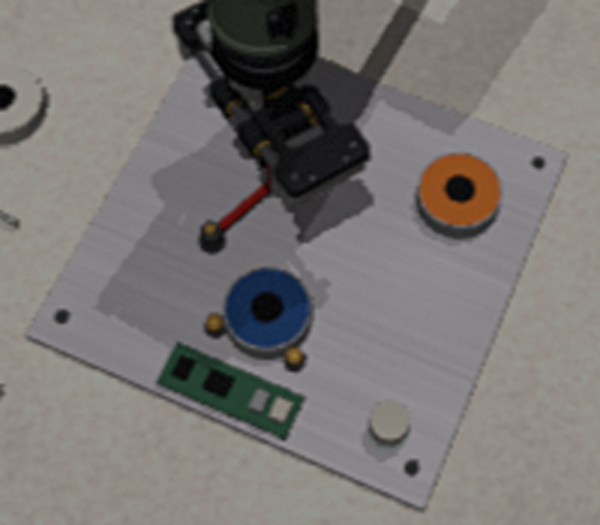

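The arm is now swung to about 65° (handle hidden at crop 270,185). It follows well.

{"method": "step_arm", "body": {"commands": [[[0.13,-0.02,0],[0,0,1.1],0.18],[[0.34,-0.03,0],[0,0,2.3],0.18],[[0.55,-0.01,0],[0,0,3.5],0.18],[[0.73,0.03,0],[0,0,4.5],0.18],[[0.91,0.08,0],[0,0,5.6],0.18]]}}

```text
t: 10.63
eef_pos: [594.3, -105.9, 43.4]
tcp_rot: [180.0, 0.0, 12.8]
force: [-1.7, -0.8, 0.5]
grip_width: 16.9
```

```bash
python3 arc.py 29 24 19 14 10
```

```text
t 10.63 th now 36.255439028396694 r 69.57155657017809 yaw 12.756376461814227 z 43.38408978614437 F [-1.7 -0.8  0.5] w 16.898379493684782
[[[0.22, -0.03, -0.02], [0, 0, np.float64(1.1)], 0.18], [[0.37, -0.03, -0.02], [0, 0, np.float64(2.0)], 0.18], [[0.52, -0.01, -0.02], [0, 0, np.float64(2.8)], 0.18], [[0.67, 0.02, -0.02], [0, 0, np.float64(3.7)], 0.18], [[0.79, 0.05, -0.02], [0, 0, np.float64(4.4)], 0.18]]
```

{"method": "step_arm", "body": {"commands": [[[0.22,-0.03,0],[0,0,1.1],0.18],[[0.37,-0.03,0],[0,0,2.0],0.18],[[0.52,-0.01,0],[0,0,2.8],0.18],[[0.67,0.02,0],[0,0,3.7],0.18],[[0.79,0.05,0],[0,0,4.4],0.18]]}}

```text
t: 11.05
eef_pos: [625.8, -101.0, 43.3]
tcp_rot: [180.0, -0.0, -9.2]
force: [-1.3, -0.1, -0.3]
grip_width: 17.0
```

```bash
python3 tr.py 14;python3 arc.py 7 4 2 0 0
```

```text
blue 269 [231.6 257.3] [ 690.9 -117.5] rel view-nest(677.8,-114.9)
plate rel nest 13.045806943921432 1.0523126536730831
t 11.1 th now 9.007792364254271 r 69.94285866222666 yaw -9.28916669552556 z 43.48969295097797 F [0.6 0.  0.3] w 16.858837530415748
[[[0.06, -0.0, -0.01], [0, 0, np.float64(0.5)], 0.18], [[0.15, -0.0, -0.01], [0, 0, np.float64(1.0)], 0.18], [[0.21, -0.0, -0.01], [0, 0, np.float64(1.4)], 0.18], [[0.27, 0.0, -0.01], [0, 0, np.float64(1.7)], 0.18], [[0.27, 0.0, -0.01], [0, 0, np.float64(1.7)], 0.18]]
```

View pics/s14.png

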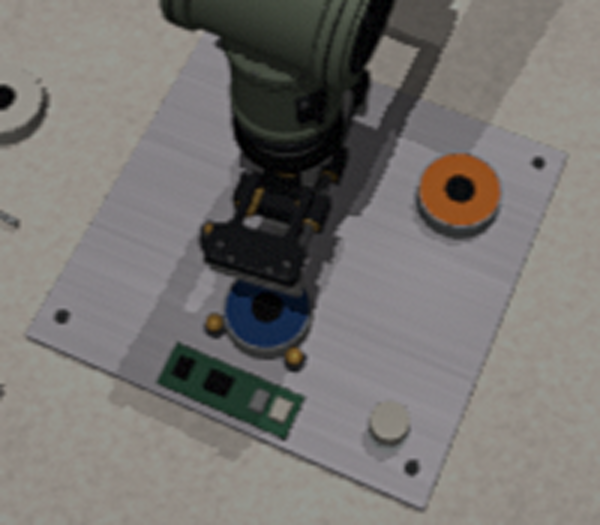

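The gripper hides the puck's rear, but its black centre is still at crop (267,308), so it is unmoved. I'll close the last degrees slowly.

{"method": "step_arm", "body": {"commands": [[[0.06,0,0],[0,0,0.4],0.18],[[0.12,0,0],[0,0,0.8],0.18],[[0.18,0,0],[0,0,1.1],0.18],[[0.23,0,0],[0,0,1.1],0.18],[[0.23,0,0],[0,0,1.1],0.18]]}}

```text
t: 11.52
eef_pos: [634.9, -102.5, 43.2]
tcp_rot: [-180.0, -0.0, -14.5]
force: [0.4, 0.1, -0.7]
grip_width: 16.9
```

{"method": "step_arm", "body": {"commands": [[[0.03,0,0],[0,0,0],0.18],[[0.06,0,0],[0,0,0],0.18],[[0.08,0,0],[0,0,0],0.18],[[0.08,0,0],[0,0,0],0.18]]}}

```text
t: 11.85
eef_pos: [637.7, -103.1, 42.9]
tcp_rot: [-180.0, -0.0, -14.7]
force: [-0.5, 0.1, -0.0]
grip_width: 17.1
```

```bash
python3 arc.py 0
```

```text
t 11.85 th now 359.93102083962776 r 69.98886697984736 yaw -14.696072729537674 z 42.945643635590756 F [-0.5  0.1 -0. ] w 17.06098792745459
[[[-0.0, -0.0, -0.03], [0, 0, np.float64(0.7)], 0.18]]
```

{"method": "step_arm", "body": {"commands": [[[0.03,0,0],[0,0,0],0.18],[[0.05,0,0],[0,0,0],0.18],[[0.05,0,0],[0,0,0],0.18]]}}

```text
t: 12.1
eef_pos: [639.6, -103.5, 42.9]
tcp_rot: [-180.0, 0.0, -14.7]
force: [-1.0, 0.4, 0.3]
grip_width: 16.8
```

{"method": "step_arm", "body": {"commands": [[[0.02,0,0],[0,0,0],0.18],[[0.03,0,0],[0,0,0],0.18],[[0.03,0,0],[0,0,0],0.18]]}}

```text
t: 12.35
eef_pos: [639.8, -103.6, 42.8]
tcp_rot: [-180.0, 0.1, -14.7]
force: [-3.5, 1.5, 2.6]
grip_width: 17.0
```

{"method": "step_arm", "body": {"commands": [[[0.01,0,0],[0,0,0],0.18],[[0.02,0,0],[0,0,0],0.18],[[0.02,0,0],[0,0,0],0.18]]}}

```text
t: 12.6
eef_pos: [640.1, -103.7, 42.8]
tcp_rot: [-180.0, 0.2, -14.7]
force: [-5.3, 1.9, 4.2]
grip_width: 17.1
```

{"method": "step_arm", "body": {"commands": [[[0.02,0,0],[0,0,0],0.18],[[0.03,0,0],[0,0,0],0.18],[[0.03,0,0],[0,0,0],0.18],[[0.03,0,0],[0,0,0],0.18]]}}

```text
t: 12.93
eef_pos: [640.4, -103.7, 42.7]
tcp_rot: [180.0, 0.3, -14.7]
force: [-7.3, 3.0, 6.3]
grip_width: 16.8
```

```bash
python3 tr.py 15;python3 arc.py 0
```

```text
blue 198 [232.9 258.5] [ 693.3 -114. ] rel view-nest(677.8,-114.9)
plate rel nest 14.515324146439262 5.093571213264092
t 12.98 th now 357.7265743458768 r 70.17452273857191 yaw -14.718080637553843 z 42.70792610603899 F [-7.7  3.2  5. ] w 16.867773374795306
[[[-0.07, 0.0, -0.03], [0, 0, np.float64(0.7)], 0.18]]
```

View pics/s15.png

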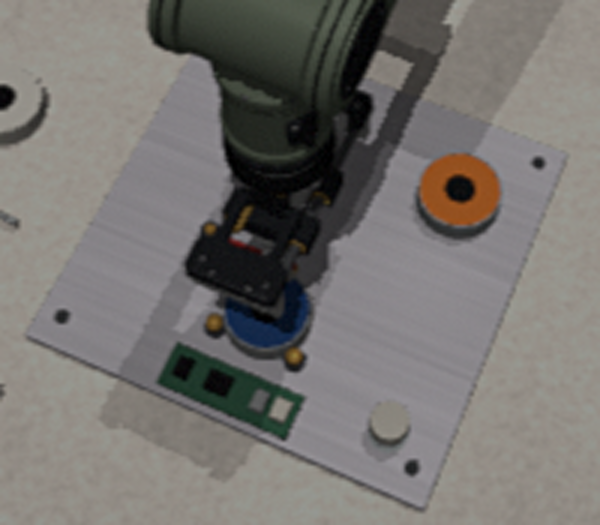

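{"method": "step_arm", "body": {"commands": [[[-0.05,0,0],[0,0,0],0.18],[[-0.1,0,0],[0,0,0],0.35],[[-0.1,0,0],[0,0,0],0.35],[[-0.1,0,0],[0,0,0],0.35],[[-0.1,0,0],[0,0,0],0.35]]}}

```text
t: 13.4
eef_pos: [639.4, -103.7, 43.1]
tcp_rot: [180.0, -0.1, -14.7]
force: [-0.9, -0.1, -0.1]
grip_width: 32.7
```

{"method": "step_arm", "body": {"commands": [[[0,0,-0.2],[0,0,0],0.35],[[0,0,-0.6],[0,0,0],0.35],[[0,0,-1.2],[0,0,0],0.35],[[0,0,-2.0],[0,0,0],0.35],[[0,0,-2.0],[0,0,0],0.35]]}}

```text
t: 13.82
eef_pos: [644.0, -104.9, 131.1]
tcp_rot: [180.0, -0.8, -14.7]
force: [1.0, 0.3, 1.2]
grip_width: 33.3
```

{"method": "step_arm", "body": {"commands": [[[-1.0,0,0],[0,0,0],0.35],[[-2.0,0,0],[0,0,0],0.35],[[-3.0,0,0],[0,0,0],0.35],[[-4.0,0,0],[0,0,0],0.35],[[-4.0,0,0],[0,0,0],0.35]]}}

```text
t: 14.23
eef_pos: [473.2, -58.9, 118.9]
tcp_rot: [-180.0, 0.8, -14.7]
force: [-0.3, 0.8, -1.0]
grip_width: 33.3
```

```bash
python3 tr.py 16;python3 arc.py 0; python3 m.py
```

```text
blue 483 [233.5 252.4] [ 678.1 -115.4] rel view-nest(677.8,-114.9)
plate rel nest 0.18454571142013906 -0.12472264081326502
t 14.28 th now 67.00104855809764 r 178.85934615615284 yaw -14.704601862397379 z 120.97907521042288 F [-0.9 -0.4 -0.3] w 33.16517404640949
[[[4.13, 0.01, 1.9], [0, 0, np.float64(0.7)], 0.18]]
top
blue 2625 [464.4 229.4] [ 445.2 -543.9]
blue 370 [254.4 122.4] [ 685.8 -114.2]
blue 29 [232.6  36.3] [892.3 -68.7]
blue 29 [234.3  44.1] [872.8 -72.3]
orange 126 [185.  193.5] [530.6  35. ]
red 457 [423.6 165.8] [ 580.1 -469. ]
scene
blue 149 [101.7 144.9] [ 428.  -520.6]
blue 144 [ 99.2 161.5] [ 480.7 -509.5]
blue 81 [ 70.1 146. ] [ 444.8 -602.7]
blue 72 [ 66.  162.9] [ 498.5 -593.6]
blue 27 [235.6 341.7] [876.7 -74.7]
orange 391 [297.9 212.9] [550.8  22.7]
red 284 [ 97.7 200.7] [ 598.3 -470.6]
red 51 [228.5 233.4] [ 635.5 -134.9]
red 15 [ 76.1 308.5] [ 862.5 -428.2]
```

View pics/s16.png

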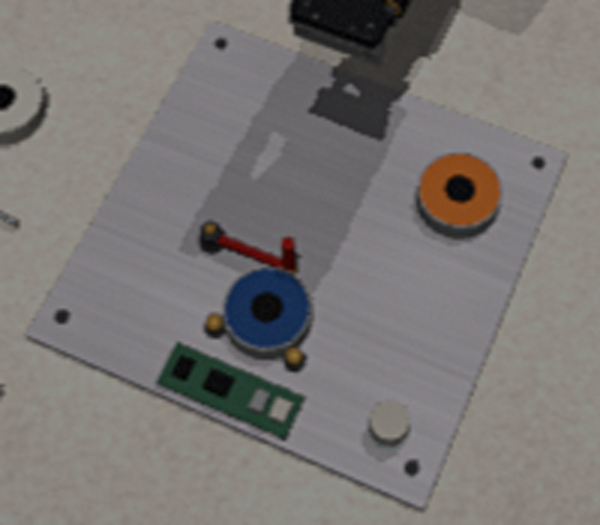

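View pics/topc.png

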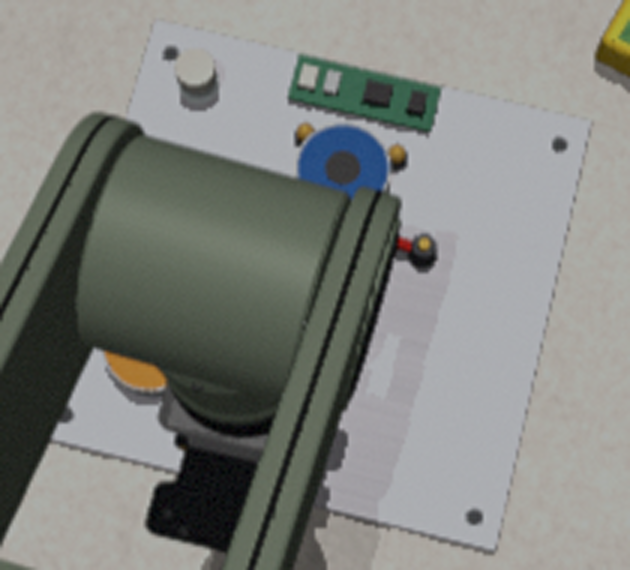

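The scene view shows the puck between the balls (267,308) and the red arm shut behind it, handle top at crop (288,241), with orange unmoved. I'll check the arm angle from the handle top.

```bash
python3 - <<'E'
from h import *
im=cam('scene'); e=np.radians(-14.93)
for uv in ((288,241),(288,239)):
    h=ray(im,(uv[0]-1)/3+145,(uv[1]-1)/3+150,70)[:2]; d=h-np.array([620.48,-171.8])
    x=d@[np.cos(e),np.sin(e)];y=d@[-np.sin(e),np.cos(e)]; print(h,'theta',np.arctan2(-x,y),np.hypot(x,y))
im=cam('scene'); cv2.imwrite('pics/zoom.png',cv2.resize(im['color'][215:280,205:260],None,fx=9,fy=9,interpolation=cv2.INTER_CUBIC)); print(monitor.observe()['dq'])
E
```

```text
[ 636.13034742 -104.62780071] theta 0.031672813223660494 68.97128193249205
[ 634.45164898 -104.91956635] theta 0.05463455862009457 68.32422250652016
[-0.12887816  0.72600341 -0.58535911  0.11615731  0.38928741 -0.01741554]
```

View pics/zoom.png

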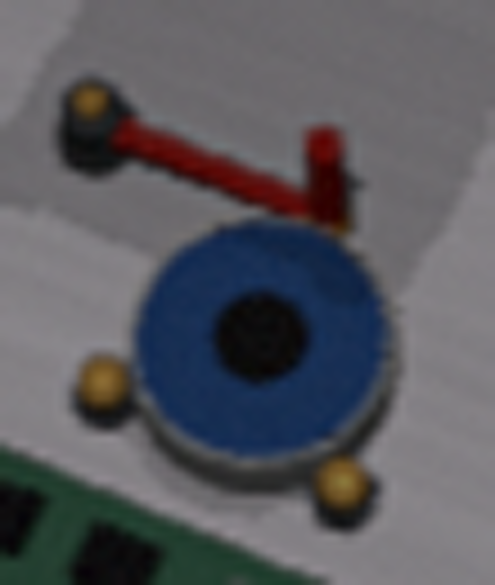

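{"method": "step_arm", "body": {"commands": [[[0,-1,-1],[0,0,0],0.35],[[0,-2,-2],[0,0,0],0.35],[[0,-3,-2],[0,0,0],0.35],[[0,-4,-2],[0,0,0],0.35],[[0,-5,-2],[0,0,0],0.35]]}}

```text
t: 14.9
eef_pos: [534.3, 114.3, 205.6]
tcp_rot: [-179.9, -0.4, -14.8]
force: [0.5, -0.1, 0.9]
grip_width: 33.1
```

{"method": "step_arm", "body": {"commands": [[[0,-1,0],[0,0,0],0.35],[[0,-2,0],[0,0,0],0.35],[[0,-3,0],[0,0,0],0.35],[[0,-4,0],[0,0,0],0.35],[[0,-4,0],[0,0,0],0.35]]}}

```text
t: 15.32
eef_pos: [573.3, 274.6, 202.0]
tcp_rot: [-179.7, -0.1, -14.4]
force: [-0.3, -0.5, -0.1]
grip_width: 32.8
```

```bash
python3 - <<'E'
from h import *
im=cam('top'); cv2.imwrite('pics/zt.png',cv2.resize(im['color'][90:170,215:305],None,fx=7,fy=7,interpolation=cv2.INTER_CUBIC)); print(monitor.observe()['eef_pos'])
E
```

```text
[572.63225251 271.23571762 201.83927732]
```

View pics/zt.png

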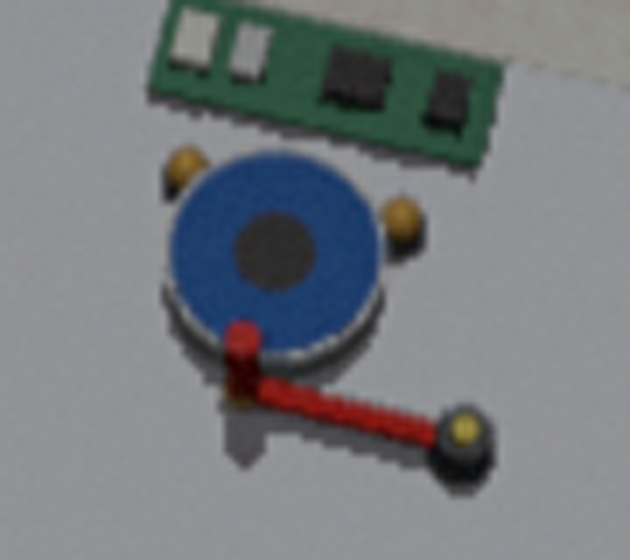

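```bash
python3 - <<'E'
from h import *
im=cam('top'); e=np.radians(-14.9)
f=lambda u,v,z: ray(im,(u-3)/7+215,(v-3)/7+90,z)[:2]
h=f(242,334,70); p=f(464,430,36); d=h-p
x=d@[np.cos(e),np.sin(e)];y=d@[-np.sin(e),np.cos(e)]; print(h,p,'theta',np.arctan2(-x,y),np.hypot(x,y))
b=f(275,251,32); print('puck',b,'nest top view ~677.5,-113.4')
s=monitor.observe(); print(s['t'])
E
```

```text
[ 639.19684487 -102.00357347] [ 618.9378643  -169.41445275] theta -0.031888754030502654 70.38929563002112
puck [ 678.88495888 -112.88492518] nest top view ~677.5,-113.4
15.4167
```

```bash
python3 -c "
from station import ctrl
print(ctrl.close_job())"
```

```text
the job is handed in; nothing more can be done
None
```

The blue puck is seated against both brass balls, the red arm is shut with its nose against the rim, and the job is handed in. The last picture was at about 15.4 s of the 67 s limit.

**What I did:** I slid the puck along the plate with two spread fingertips behind it, then pressed it home with the fingers shut. At about 8 N it stopped moving. I then swung the arm shut by its handle, held loosely between the fingers. The nose pressed the rim at about 8 N, and I withdrew.

**Last checks:**
- **Puck:** the scene camera puts it about 0.2 mm from the nest. The top camera says about 1.5 mm, which is within its calibration error.
- **Arm:** the two cameras disagree in sign, +0.03 rad (scene) and -0.03 rad (top). That averages to shut. A second reading of the handle top in the scene picture, two crop pixels off, gave 0.055 rad, just over the 0.05 limit. The pictures alone therefore don't settle the angle, but the nose stopped against the seated puck with the force rising, and that agrees with shut.
- **Orange puck:** unmoved, within 0.3 mm of its starting reading in the scene view.

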